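Park the stair-post ball at the top of its gutter and bolt it in

TASK

With the fingertips, gently nudge the steel ball from the foot of the sloped wooden gutter up to the end stop, so that it drops into the hollow there and cannot roll back; do not pick it up or bat it. Then push the steel bolt by its upright tab fully home behind the ball. Finish clear of everything, and leave all the other things on the table where they are.

Things in the scene. Friction and masses are not known exactly. Their poses are not given: they have to be found in the camera images.
- gutter: Sloped wooden gutter on a plank 256 x 80 mm, fixed to the table, placed and turned anew each time. Origin on the table under the plank's middle; x level, pointing uphill; y across; z up. A shallow V (sides rise 20 degrees), 73 mm wide over its lips, which are 18 mm above the bottom line (y = 0). That line is 24 mm above the table at the foot (x = -125 mm) and climbs at 8 degrees to the crest.
- sill_top (a point): Middle of the top of the 8 mm thick sill that closes the gutter's foot: x = -129.5, z = 36 mm in the gutter's frame. It is only 12 mm higher than the bottom line, so fingers can come down behind the ball and push it at the height of its centre, above the sill. Axes as the gutter's.
- crest (a point): Upper end of the slope, on the bottom line: x = 65, z = 51 mm in the gutter's frame. Here the gutter steps down 5.5 mm into a level hollow, which ends at the end stop. Axes as the gutter's.
- end_stop (a point): Top edge of the end stop's downhill face: x = 114, z = 90 mm in the gutter's frame; an upright board 12 mm thick. Axes as the gutter's.
- bolt_guide (a point): Top of the steel staple that guides the bolt: x = 42, y = -42, z = 94.5 mm in the gutter's frame, 25 mm wide in x, 8 mm in y. It stands on a wooden post, 26 mm in x, y = -38 to -80 mm, up to z = 71.5 mm. Axes as the gutter's.
- gutter_run (a point): Point on the gutter's bottom line, 42 mm above the gutter's origin; its x axis points uphill ALONG the slope, y across, z square to the slope. While the ball rolls on the slope its centre is 32 mm above the bottom line in this z; more than 44 mm counts as lifted.
- hollow (a point): Where the ball's centre lies when it is parked in the hollow: x = 83, y = 0, z = 77.5 mm in the gutter's frame (2 mm of play in x). Axes as the gutter's.
- ball_center (a point): Centre of the polished hollow steel ball, 60 mm across, about 0.15 kg, loose. It starts at rest against the sill at the foot, centre at x = -107, y = 0, z = 59 mm in the gutter's frame. It rolls freely: if let go on the slope it rolls back to the foot; once its centre is past the crest (x = 65 mm) it drops by itself into the hollow and stays. Site axes turn with the ball.
- bolt (a joint): Slide of the steel bolt (m): 0 drawn right out, 0.050 fully home; it starts between 0 and 0.008 and stays where it is left (about 1 N to move). It moves along the gutter's +y. The bar is 10 x 10 mm and 60 mm long, its axis at z = 77.5 mm, x = 42 mm in the gutter's frame; drawn out its inner end is at y = -44 mm, home at y = +6 mm, across the gutter behind the parked ball.
- bolt_tab (a point): Middle of the outer face of the bolt's upright tab, half-way up the part that stands above the bar. Tab: 18 mm wide along x, 8 mm thick along y, 36 mm tall in all (z = 72.5 to 108.5 mm in the gutter's frame); this point is at z = 97.5 mm. Pushing this face towards +y of the gutter drives the bolt home; it is at y = -104 mm drawn out and -54 mm home. Axes as the gutter's.
- magnet: Bystander: round dark ceramic magnet, 40 mm across, 8 mm high, lying near the gutter on its +y side; origin under its centre.
- bottle_cap: Bystander: steel bottle cap, 32 mm across, 6 mm high, lying near the gutter on its -y side; origin under its centre.
- torch: Bystander: red plastic pocket torch, 77 x 26 x 18 mm, lying near the gutter on its +y side; origin under the middle of its body.
- trinket_box: Bystander: glass trinket box, 72 x 72 x 41 mm, on the rattan-edged tray at the right; origin under its centre.
- carabiner: Bystander: aluminium carabiner, 74 x 43 x 9 mm, on the tray; origin under its centre.
- key_bowl: Bystander: ceramic bowl, 110 mm across, 45 mm high, at the left; origin under its centre.
- candle_tin: Bystander: round aluminium tin, 66 mm across, 50 mm high, at the left, nearer the robot than the bowl; origin under its centre.
There are look-alikes about, which are no part of the job. What is shaped like the part that bears ball_center but turquoise is not meant.

How it is judged:
On the way, in this order (a step that is already met when the one before it is completed fails the run):
1. the ball lies in the hollow, with the bolt not yet pushed in (x of ball_center in the frame of gutter between 0.0785 and 0.0875 m and y of ball_center in the frame of gutter between -0.005 and 0.005 m and z of ball_center in the frame of gutter between 0.0735 and 0.0805 m and value of joint bolt below 0.02 m), for 0.2 s.
2. the bolt is pushed home behind the ball (x of ball_center in the frame of gutter between 0.0785 and 0.0875 m and y of ball_center in the frame of gutter between -0.005 and 0.005 m and z of ball_center in the frame of gutter between 0.0735 and 0.0805 m and value of joint bolt above 0.044 m), for 0.2 s.
At the end, for the whole second after the job is handed in: The ball rests in the hollow (its centre within 4.5 mm of the hollow's middle along the gutter, 5 mm across, 4 mm in height, slower than 0.03 m/s), and the bolt is home to within 6 mm behind it (all of step 2 and linear speed of ball below 0.03 m/s); the robot touches nothing.
It fails at once if the ball is lifted more than 12 mm off the gutter, or leaves it (z of ball_center in the frame of gutter_run above 0.044 m or y of ball_center in the frame of gutter_run above 0.02 m or y of ball_center in the frame of gutter_run below -0.02 m or z of ball_center in the frame of gutter_run below 0.01 m).
It fails at once if the ball is batted: faster than 0.6 m/s (linear speed of ball above 0.6 m/s).
It fails at once if a bystander is moved more than 15 mm (distance of any of magnet, bottle_cap, torch, trinket_box, carabiner, key_bowl, candle_tin from where it was at the start of the episode above 0.015 m).
It also fails if it takes over 54 s, if anything falls off the work surface, if the arm or the gripper's body presses on something with over 40 N, if the wrist force passes 120 N, or if a joint passes its speed limit or range.

ROBOT

A 6-joint arm with a two-finger parallel gripper is mounted at the origin on the work surface. World frame = base frame: x ahead of the robot, y to its left, z up, the work surface at z = 0. Lengths are in m, angles in rad, forces in N, time in s.
With the tool pointing down it reaches from about 0.25 to 0.725 m from the base axis. Payload 4 kg.
Tool frame: the origin (TCP) lies midway between the tips of the shut fingers; the grasp point (between the pads) lies 19 mm behind it; z points along the fingers, y is the line along which they close (so a half turn about z gives the same grasp; the last joint's range is limited). The gripper opens to 85 mm and grips with 20 to 120 N. Pads are 22 mm wide; open, the fingers measure 114 mm over their backs; the gripper's body (76 mm by 85 mm) begins 54 mm behind the grasp point. The pads swing forward as they close: fully open they stand 13 mm farther back than shut.
Start: joints at [1.164, 0.241, 0.005, 1.335, 0, 1.571], TCP at [0.198, 0.459, 0.231] pointing down, gripper open.
Joint ranges: [-2.72, 2.72], [-1.05, 1.87], [-1.09, 1.28], [-1.99, 2.15], [-1.42, 1.44], [-3.14, 3.14]. Speed limits (rad/s): [2.79, 2.79, 3.14, 3.14, 3.14, 3.14].

INTERFACE

Orientations are given as a unit quaternion [x, y, z, w].
In Python, from workcell import bot gives the robot as it stands. The module is installed in compiled form; this text tells all that it offers.
- The arm moves only by the tool jog_arm, never from a script. Its argument "deltas" is a list of rows, each an object with "fingers": the opening, from 0 (shut) to 1 (fully open); "delta_pos": the shift along the tool's x, y, z normalised to -1 to 1, where 1 is 300 mm, a list of three; "yaw": the turn about the tool's z normalised to -1 to 1, where 1 is pi/4 rad. A call has 1 to 12 rows; each row is the pose to reach, as a shift and turn from the pose commanded when the call began, along the tool's axes at that moment; what a row does not reach only later rows make up. A row lasts 1/10 s, in which the tool goes at most 50 mm and 8.59 degrees, less where a joint would pass 70% of its speed; a pose out of reach is approached as far as the arm can. A call with a number of a shift or a turn outside -1 to 1 is refused whole. A call with a gripper value outside its range is refused whole. The fingers move at their own pace and stop on an object; the grip force is fixed at half the most. Time passes only in rows, so rows that repeat a pose let the fingers close. It gives the time, the measured TCP pose, the force, the opening and the grip force at its end, in the units of the state.
- bot.get_obs(): the state, without advancing time (a new reading comes with each control period).
- bot.camera(name): name is "side" or "top"; returns a dict with "image" (400x640x3 uint8, red, green, blue), "range_z" (400x640 float32, m along the optical axis (not along the pixel's ray), 0 where there is no reading), "fx", "fy", "cx", "cy" (pixels), "rvec" (rotation vector, rad) and "tvec" (3), from world to camera coordinates, as OpenCV has them. Camera axes: x right, y down, z forward; pixel columns grow to the right and rows downward; lengths in m; the calibration is good to about 2 mm. A picture is of the moment at which its call begins.
- bot.job_done(): hands the job in; it is judged then, once.
The state is a dict: "clock": time; "joint_pos": joint angles; "joint_vel": joint speeds; "tau": joint torques, N m; "eef_pos": TCP position; "tool_rot": TCP orientation; "ft_force": force on the tool from outside, world axes, zero at the start; "ft_torque": the same for the moment, N m; "grip_width": finger opening in m; "grasp_force": force on a finger pad.
Only numpy, scipy, OpenCV 4.12 (cv2) and the standard library are available. Lean on these libraries where they do the work, as an engineer would, in place of code of your own. Each camera call takes 0.05 s, during which the arm holds its last target. There are 200 camera calls.

## Working session

There is one attempt and no reset: what is moved stays moved. The work goes in short steps, Python scripts to look and compute and a tool call to move; the robot and the scene stay as the last step left them, time stands still between calls to the robot, and variables do not carry over. Pictures are saved under pics/ and viewed, at most 10 in all, crops included, and the job is handed in when it is done.

Besides the shell and the picture viewer there is one more tool, called in YAML: its name, and indented under it one key for each argument. jog_arm: Moves the arm, as the interface text tells. Scaled input: -1 to 1 covers 300 mm each way for a shift and pi/4 rad each way for a turn. Its arguments: {"type":"object","properties":{"deltas":{"type":"array","items":{"type":"object","properties":{"fingers":{"type":"number"},"delta_pos":{"type":"array","items":{"type":"number"}},"yaw":{"type":"number"}}}}},"required":["deltas"]}

```bash
mkdir -p pics; python3 - <<'E'
from workcell import bot
import cv2,numpy as np
for n in("side","top"):
    c=bot.camera(n); cv2.imwrite(f"pics/{n}0.png",c["image"][:,:,::-1]); np.savez(f"{n}0.npz",**c)
    print(n,c["fx"],c["cx"],c["cy"],c["rvec"],c["tvec"])
o=bot.get_obs(); print(o["clock"],o["eef_pos"],o["tool_rot"],o["grip_width"],o["ft_force"])
E
```

```text
side 407.52847780458836 313.20437523012555 197.69797286216075 [ 2.1965567  -0.60633279  0.27235796] [-0.53620214  0.23515639  1.12058334]
top 492.8255685257721 321.2699198281201 198.37714251333918 [ 2.15093567 -2.06359557  0.22521814] [-0.09697166  0.61093379  1.55032651]
0.1 [0.19761247 0.45868742 0.23049412] [ 2.02005697e-01  9.79383896e-01 -9.20675851e-04 -1.84882235e-04] 0.08532787766813887 [ 0.46560308 -0.21533957  0.48362215]
```

View pics/top0.png

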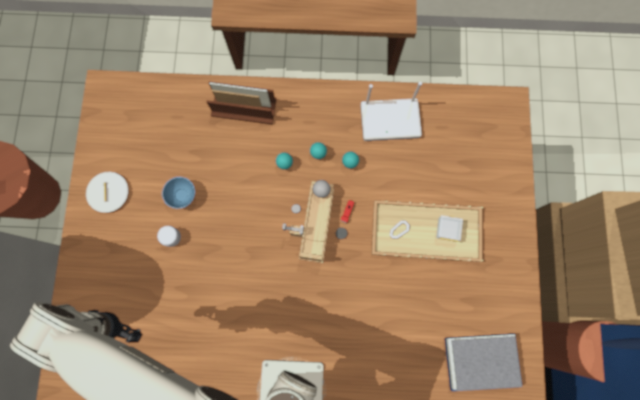

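View pics/side0.png

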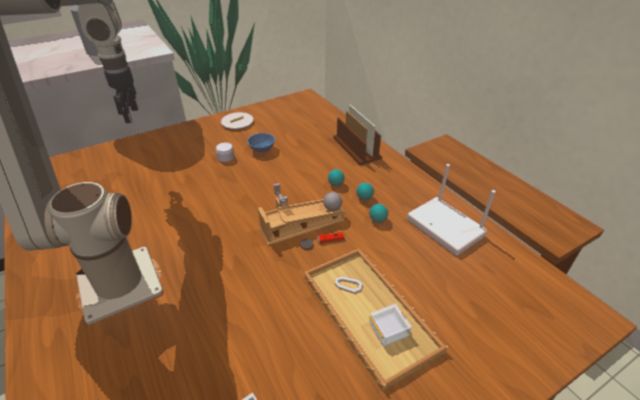

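The top view shows the ball at the foot (321,188), far from the robot. The gutter runs to the end stop at (313,258), and the bolt is at (292,230) on the left. The cap is at (296,209), the magnet at (342,234) and the torch at (348,210).

```bash
cat > h.py <<'E'
import numpy as np,cv2
def cloud(c):
    v,u=np.mgrid[0:400,0:640]; z=c["range_z"].astype(float)
    p=np.stack([(u-c["cx"])/c["fx"]*z,(v-c["cy"])/c["fy"]*z,z],-1)
    R=cv2.Rodrigues(np.array(c["rvec"],float))[0]
    w=(p-np.array(c["tvec"]).ravel())@R
    w[z<=0]=np.nan; return w
E
python3 - <<'E'
from h import *
from scipy.optimize import least_squares
np.set_printoptions(precision=4,suppress=True)
W={}
for n in("top","side"):
    c=np.load(n+"0.npz"); w=cloud(c); W[n]=w
    print(n,"px",[w[v,u] for v,u in([(188,321),(230,287),(225,318),(258,313),(300,450)] if n=="top" else [(202,333),(190,278),(215,300),(222,265),(300,250)])])
c0=W["top"][188,321]
for n,w in W.items():
    p=w.reshape(-1,3); p=p[np.isfinite(p).all(1)]
    near=p[np.hypot(*(p-c0)[:,:2].T)<.34]
    g=near[(near[:,2]>.012)]
    # ball
    b=p[(np.linalg.norm(p-(c0-[0,0,.03]),axis=1)<.036)&(p[:,2]>.06)]
    r=least_squares(lambda q:np.linalg.norm(b-q,axis=1)-.03,c0-[0,0,.03],loss="soft_l1",f_scale=.002)
    print(n,"ball",r.x,len(b),np.sqrt(np.mean(r.fun**2)))
    # gutter footprint: box around
    m=(abs(w[...,0]-c0[0]+.1)<.2)&(abs(w[...,1]-c0[1])<.1)&(w[...,2]>.025)&(w[...,2]<.1)
    k,lab,st,_=cv2.connectedComponentsWithStats(m.astype(np.uint8))
    i=1+st[1:,4].argmax(); q=w[lab==i]; print(st[i]); rect=cv2.minAreaRect((q[:,:2]*1000).astype(np.float32)); print("rect",rect,cv2.boxPoints(rect).round(0).tolist())
E
```

```text
top px [array([ 0.6431, -0.0694,  0.0918]), array([ 0.5158,  0.04  , -0.0052]), array([ 0.5285, -0.0644,  0.0486]), array([ 0.4171, -0.0535,  0.0813]), array([ 0.3061, -0.5036,  0.0095])]
side px [array([ 0.6405, -0.0919,  0.0777]), array([0.5175, 0.0391, 0.0866]), array([ 0.5418, -0.0577,  0.0434]), array([ 0.4181, -0.0746,  0.0873]), array([ 0.2884, -0.2389,  0.001 ])]
top ball [ 0.6486 -0.0708  0.0582] 247 0.0025858919231140803
[ 288  180   46   82 1896]
rect ((549.9718017578125, -35.2955322265625), (121.12482452392578, 262.2102355957031), 83.66625213623047) [[413.0, -81.0], [674.0, -110.0], [687.0, 10.0], [426.0, 39.0]]
side ball [ 0.6531 -0.0698  0.0604] 218 0.0018543854754585493
[ 258  192   88   47 1920]
rect ((553.4317016601562, -36.94066619873047), (125.30059051513672, 262.091552734375), 83.3322982788086) [[416.0, -84.0], [676.0, -114.0], [691.0, 10.0], [431.0, 41.0]]
```

```bash
python3 - <<'E'
import cv2
a=cv2.imread("pics/top0.png")[165:275,255:375]; b=cv2.imread("pics/side0.png")[165:260,240:360]
cv2.imwrite("pics/c1.png",cv2.resize(a,(640,587),interpolation=cv2.INTER_CUBIC))
cv2.imwrite("pics/c2.png",cv2.resize(b,(720,570),interpolation=cv2.INTER_CUBIC))
E
```

```text
(no output)
```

View pics/c1.png

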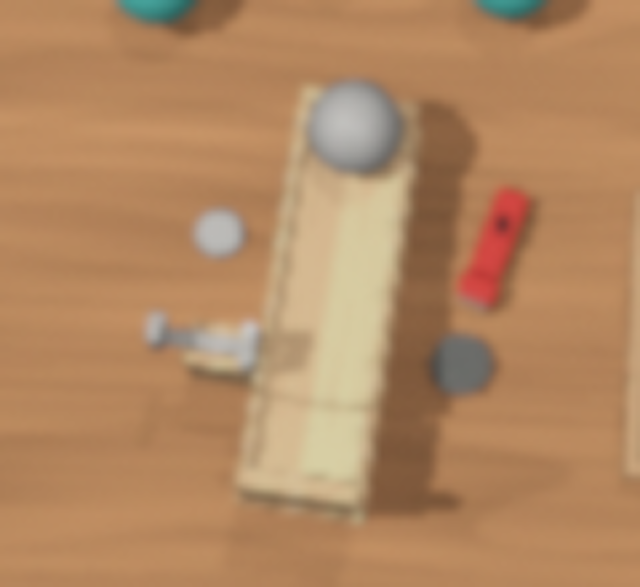

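The crop confirms the layout. The ball is at the far foot of the gutter, the crest line is at about y=400 in the crop, and the bolt tab (155,330) sticks out to the left at world +y. Next I'll fit the gutter pose and locate the tab.

```bash
cat >> h.py <<'E'
def tog(w,q):
    c,s=np.cos(q[2]),np.sin(q[2]); d=w[...,:2]-q[:2]
    return np.stack([d[...,0]*c+d[...,1]*s,-d[...,0]*s+d[...,1]*c,w[...,2]],-1)
def tow(g,q):
    c,s=np.cos(q[2]),np.sin(q[2]); g=np.asarray(g,float)
    return np.array([q[0]+c*g[0]-s*g[1],q[1]+s*g[0]+c*g[1],g[2]])
E
python3 - <<'E'
from h import *
from scipy.optimize import least_squares
np.set_printoptions(precision=4,suppress=True)
q0=np.array([.544,-.0577,np.radians(173.5)])
for n,bc in(("top",[.6486,-.0708]),("side",[.6531,-.0698])):
    w=cloud(np.load(n+"0.npz")).reshape(-1,3); w=w[np.isfinite(w).all(1)]
    g=tog(w,q0); s=w[(abs(g[:,0]+.01)<.055)&(abs(g[:,1])<.028)&(g[:,2]>.02)&(g[:,2]<.07)]
    e=w[(abs(g[:,0]-.12)<.015)&(abs(g[:,1])<.045)&(g[:,2]>.085)]
    def f(q):
        a=tog(s,q); r=a[:,2]-(.024+(a[:,0]+.125)*np.tan(np.radians(8))+abs(a[:,1])*np.tan(np.radians(20)))-q[3]
        b=tog(np.array([[*bc,0]]),q)[0]
        em=tog(e,q).mean(0)
        return np.r_[r/np.sqrt(len(s)),(b[:2]-[-.107,0])*.5,(em[:2]-[.12,0])*.5]
    r=least_squares(f,np.r_[q0,0]); q=r.x
    print(n,q[:2],np.degrees(q[2]),"dz",q[3],len(s),len(e),r.cost,"ball",tog(np.array([[*bc,0]]),q)[0],"stop",tog(e,q).mean(0))
    a=tog(w,q); t=a[(abs(a[:,0]-.042)<.03)&(a[:,1]>-.125)&(a[:,1]<-.058)&(a[:,2]>.06)&(a[:,2]<.13)]
    print("bolt pts",len(t)); print(t[np.argsort(t[:,1])][::max(1,len(t)//25)])
E
```

```text
top [ 0.5424 -0.0586] 173.48243368225442 dz -0.0008702048743875206 546 80 6.665144870819757e-06 ball [-0.1069  0.0001  0.    ] stop [ 0.1199 -0.0001  0.0894]
bolt pts 90
[[ 0.0359 -0.1009  0.1041]
 [ 0.0455 -0.0991  0.1053]
 [ 0.0358 -0.0975  0.1066]
 [ 0.0428 -0.096   0.1113]
 [ 0.0458 -0.0955  0.1108]
 [ 0.0394 -0.0933  0.1127]
 [ 0.0421 -0.093   0.1098]
 [ 0.0357 -0.0921  0.0916]
 [ 0.0457 -0.0918  0.072 ]
 [ 0.0459 -0.0881  0.0774]
 [ 0.0463 -0.0844  0.0836]
 [ 0.0455 -0.0814  0.0815]
 [ 0.0463 -0.0789  0.0677]
 [ 0.0304 -0.078   0.0723]
 [ 0.0533 -0.0774  0.0724]
 [ 0.0442 -0.0753  0.0791]
 [ 0.0474 -0.0747  0.079 ]
 [ 0.0561 -0.0736  0.0726]
 [ 0.0469 -0.0715  0.0793]
 [ 0.052  -0.0712  0.07  ]
 [ 0.0371 -0.0699  0.0811]
 [ 0.0482 -0.0686  0.069 ]
 [ 0.0547 -0.0675  0.0695]
 [ 0.0395 -0.0663  0.079 ]
 [ 0.0505 -0.0651  0.0664]
 [ 0.0342 -0.0645  0.0685]
 [ 0.0466 -0.0626  0.0648]
 [ 0.0461 -0.0617  0.0841]
 [ 0.0345 -0.0609  0.0735]
 [ 0.0473 -0.0588  0.0734]]
side [ 0.546  -0.0609] 174.7849228046047 dz 0.0003586885774264466 387 82 1.4781951440891423e-05 ball [-0.1075 -0.0009  
[... 242 characters left out ...]
 0.0406 -0.0984  0.0826]
 [ 0.036  -0.0982  0.1013]
 [ 0.0356 -0.0977  0.1095]
 [ 0.0335 -0.0974  0.093 ]
 [ 0.0375 -0.097   0.0866]
 [ 0.0429 -0.0963  0.109 ]
 [ 0.0475 -0.0957  0.0951]
 [ 0.0343 -0.0956  0.0906]
 [ 0.032  -0.0952  0.0778]
 [ 0.0333 -0.0949  0.1107]
 [ 0.0343 -0.0941  0.0997]
 [ 0.039  -0.0932  0.0858]
 [ 0.0441 -0.0895  0.0822]
 [ 0.0415 -0.0876  0.0826]
 [ 0.044  -0.0807  0.0846]
 [ 0.0484 -0.0801  0.0743]
 [ 0.0454 -0.079   0.0741]
 [ 0.0464 -0.077   0.0718]
 [ 0.046  -0.0757  0.0849]
 [ 0.0542 -0.0742  0.0727]
 [ 0.052  -0.0709  0.0744]
 [ 0.0537 -0.0685  0.0645]
 [ 0.0544 -0.067   0.0618]
 [ 0.0437 -0.0649  0.0839]
 [ 0.042  -0.0603  0.0868]
 [ 0.0534 -0.0594  0.0714]]
```

```bash
cat >> h.py <<'E'
from scipy.spatial.transform import Rotation as Ro
Q=np.array([.5442,-.0597,np.radians(174.0)])
def delta(g,q=Q):
    from workcell import bot
    o=bot.get_obs(); R=Ro.from_quat(o["tool_rot"]).as_matrix()
    p=np.array(o["eef_pos"]); d=R.T@(tow(g,q)-p)/.3
    yaw=np.arctan2(R[1,0],R[0,0]); dy=-((q[2]-yaw+np.pi)%(2*np.pi)-np.pi)/(np.pi/4)
    print("world",tow(g,q),"t",o["clock"],"now_g",tog(p,q),"delta",d,"yaw",dy,"F",o["ft_force"])
E
python3 -c "
from h import *
for x in [(-.156,0,.2),(-.156,0,.051)]: delta(x)"
```

```text
world [ 0.69934542 -0.07600644  0.2       ] t 0.1 now_g [ 0.39887513 -0.47931938  0.23049412] delta [-2.24117979 -0.97490425  0.10350022] yaw -0.38463449895082646 F [ 0.46560308 -0.21533957  0.48362215]
world [ 0.69934542 -0.07600644  0.051     ] t 0.1 now_g [ 0.39887513 -0.47931938  0.23049412] delta [-2.24117491 -0.97397147  0.60016601] yaw -0.38463449895082646 F [ 0.46560308 -0.21533957  0.48362215]
```

jog_arm:
  deltas:
    - {"delta_pos":[-0.9,-0.4,0],"yaw":-0.385,"fingers":0}
    - {"delta_pos":[-0.9,-0.4,0],"yaw":-0.385,"fingers":0}
    - {"delta_pos":[-0.9,-0.4,0],"yaw":-0.385,"fingers":0}
    - {"delta_pos":[-0.9,-0.4,0],"yaw":-0.385,"fingers":0}
    - {"delta_pos":[-0.9,-0.4,0],"yaw":-0.385,"fingers":0}
    - {"delta_pos":[-0.9,-0.4,0],"yaw":-0.385,"fingers":0}
    - {"delta_pos":[-0.9,-0.4,0],"yaw":-0.385,"fingers":0}
    - {"delta_pos":[-0.9,-0.4,0],"yaw":-0.385,"fingers":0}

```text
clock: 0.9
eef_pos: [0.3989, 0.2408, 0.2309]
tool_rot: [0.054, 0.999, -0.0, -0.001]
ft_force: [-0.1, -0.5, 0.6]
grip_width: -0.0003
grasp_force: 0.0
```

```bash
python3 -c "
from h import *
delta((-.156,0,.2))"
```

```text
world [ 0.69934542 -0.07600644  0.2       ] t 0.9 now_g [ 0.17590754 -0.28368828  0.23085117] delta [-1.10985114 -0.94161201  0.1020462 ] yaw -0.00456511539589123 F [-0.1063955  -0.5114169   0.60506885]
```

jog_arm:
  deltas:
    - {"delta_pos":[-0.95,-0.8,0],"yaw":0,"fingers":0}
    - {"delta_pos":[-0.95,-0.8,0],"yaw":0,"fingers":0}
    - {"delta_pos":[-0.95,-0.8,0],"yaw":0,"fingers":0}
    - {"delta_pos":[-0.95,-0.8,0],"yaw":0,"fingers":0}
    - {"delta_pos":[-0.95,-0.8,0],"yaw":0,"fingers":0}
    - {"delta_pos":[-0.95,-0.8,0],"yaw":0,"fingers":0}
    - {"delta_pos":[-0.95,-0.8,0],"yaw":0,"fingers":0}
    - {"delta_pos":[-0.95,-0.8,0],"yaw":0,"fingers":0}
    - {"delta_pos":[-0.95,-0.8,0],"yaw":0,"fingers":0}
    - {"delta_pos":[-0.95,-0.8,0],"yaw":0,"fingers":0}

```text
clock: 1.9
eef_pos: [0.6563, -0.0244, 0.2303]
tool_rot: [0.051, 0.999, 0.0, -0.001]
ft_force: [-0.0, 0.1, 0.5]
grip_width: 0.0001
grasp_force: 0.0
```

```bash
python3 -c "
from h import *
delta((-.156,0,.2))"
```

```text
world [ 0.69934542 -0.07600644  0.2       ] t 1.9 now_g [-0.10783402 -0.04681147  0.23027191] delta [-0.16048749 -0.15640118  0.10044809] yaw 0.002365403777562596 F [-0.04328127  0.09276134  0.51974013]
```

jog_arm:
  deltas:
    - {"delta_pos":[-0.16,-0.156,0],"yaw":0,"fingers":0}
    - {"delta_pos":[-0.16,-0.156,0],"yaw":0,"fingers":0}
    - {"delta_pos":[-0.16,-0.156,0.1],"yaw":0,"fingers":0}
    - {"delta_pos":[-0.16,-0.156,0.25],"yaw":0,"fingers":0}
    - {"delta_pos":[-0.16,-0.156,0.35],"yaw":0,"fingers":0}
    - {"delta_pos":[-0.16,-0.156,0.35],"yaw":0,"fingers":0}
    - {"delta_pos":[-0.16,-0.156,0.35],"yaw":0,"fingers":0}

```text
clock: 2.6
eef_pos: [0.6991, -0.0757, 0.127]
tool_rot: [0.051, 0.999, 0.0, -0.0]
ft_force: [-0.0, 0.1, 0.4]
grip_width: -0.0002
grasp_force: 0.0
```

```bash
python3 - <<'E'
from h import *
from workcell import bot
delta((-.156,0,.051))
a=bot.camera("top")["image"][140:280,240:390,::-1]; b=bot.camera("side")["image"][110:250,230:400,::-1]
im=np.hstack([cv2.resize(a,(390,364),interpolation=2),cv2.resize(b,(410,338),interpolation=2)[:364] if 0 else cv2.resize(b,(410,364),interpolation=2)])
cv2.imwrite("pics/d1.png",im)
E
```

```text
world [ 0.69934542 -0.07600644  0.051     ] t 2.6 now_g [-0.15570184 -0.00032191  0.12699314] delta [-0.00123337 -0.00114696  0.25330908] yaw 0.0035381375801008526 F [-0.04829992  0.10407428  0.39273533]
```

View pics/d1.png

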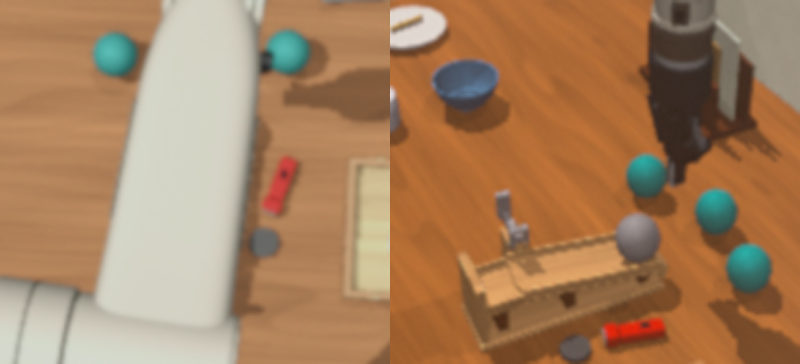

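In the side view the shut fingers (678,180) hang above the space between the grey ball (638,238) and the turquoise ones. I'll descend behind the ball.

jog_arm:
  deltas:
    - {"delta_pos":[0,0,0.06],"yaw":0,"fingers":0}
    - {"delta_pos":[0,0,0.12],"yaw":0,"fingers":0}
    - {"delta_pos":[0,0,0.18],"yaw":0,"fingers":0}
    - {"delta_pos":[0,0,0.22],"yaw":0,"fingers":0}
    - {"delta_pos":[0,0,0.25],"yaw":0,"fingers":0}
    - {"delta_pos":[0,0,0.25],"yaw":0,"fingers":0}
    - {"delta_pos":[0,0,0.25],"yaw":0,"fingers":0}

```text
clock: 3.4
eef_pos: [0.7002, -0.0778, 0.0523]
tool_rot: [0.052, 0.999, -0.0, 0.001]
ft_force: [0.7, -0.8, 1.2]
grip_width: 0.0001
grasp_force: 0.0
```

```bash
python3 - <<'E'
from h import *
from workcell import bot
delta((-.156,0,.051))
c=bot.camera("side"); b=c["image"][150:250,270:400,::-1]
cv2.imwrite("pics/d2.png",cv2.resize(b,(650,500),interpolation=2))
E
```

```text
world [ 0.69934542 -0.07600644  0.051     ] t 3.4 now_g [-0.15706575  0.00170119  0.05230081] delta [0.00355691 0.00567158 0.00433116] yaw 0.0003876404293776661 F [ 0.74121156 -0.75312065  1.1739939 ]
```

View pics/d2.png

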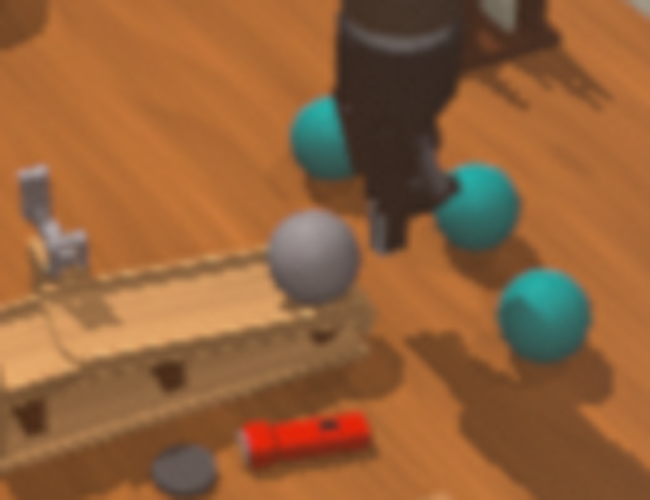

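The fingertips (388,240) are at ball-centre height just behind the grey ball (315,257), clear of the sill. I'll start the push.

jog_arm:
  deltas:
    - {"delta_pos":[0.008,0.005,0],"yaw":0,"fingers":0}
    - {"delta_pos":[0.016,0.005,0],"yaw":0,"fingers":0}
    - {"delta_pos":[0.024,0.005,0],"yaw":0,"fingers":0}
    - {"delta_pos":[0.032,0.005,0],"yaw":0,"fingers":0}
    - {"delta_pos":[0.04,0.005,-0.001],"yaw":0,"fingers":0}
    - {"delta_pos":[0.05,0.005,-0.003],"yaw":0,"fingers":0}
    - {"delta_pos":[0.06,0.005,-0.004],"yaw":0,"fingers":0}
    - {"delta_pos":[0.07,0.005,-0.006],"yaw":0,"fingers":0}
    - {"delta_pos":[0.08,0.005,-0.007],"yaw":0,"fingers":0}
    - {"delta_pos":[0.092,0.005,-0.009],"yaw":0,"fingers":0}
    - {"delta_pos":[0.104,0.005,-0.011],"yaw":0,"fingers":0}
    - {"delta_pos":[0.116,0.005,-0.013],"yaw":0,"fingers":0}

```text
clock: 4.65
eef_pos: [0.6648, -0.0726, 0.0552]
tool_rot: [0.052, 0.999, -0.0, -0.0]
ft_force: [1.2, -0.8, 0.8]
grip_width: 0.0
grasp_force: 0.4
```

```bash
python3 - <<'E'
from h import *
from workcell import bot
delta((.029,0,.075))
c=bot.camera("side"); b=c["image"][150:250,250:380,::-1]
cv2.imwrite("pics/d3.png",cv2.resize(b,(650,500),interpolation=2))
E
```

```text
world [ 0.51535887 -0.05666867  0.075     ] t 4.65 now_g [-0.12130046  0.00026393  0.05522115] delta [ 0.50100681  0.00102408 -0.0658873 ] yaw 0.00036865638960695133 F [ 1.15104505 -0.81563152  0.81818132]
```

View pics/d3.png

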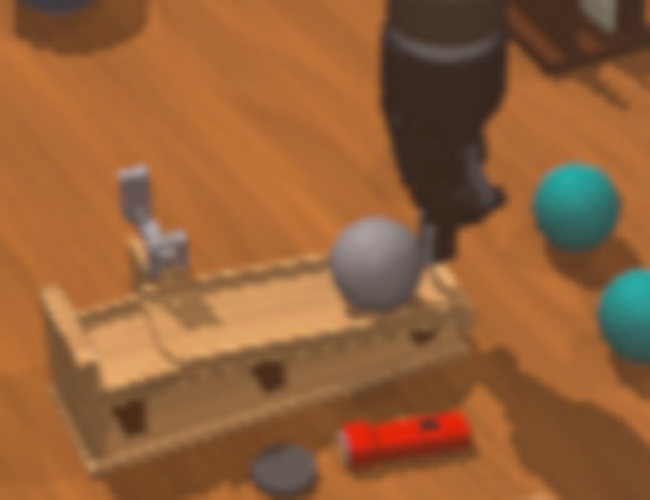

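The ball (377,265) has rolled up off the sill and rests on the fingertips (438,240). I'll keep going along the slope.

jog_arm:
  deltas:
    - {"delta_pos":[0.016,0.001,-0.002],"yaw":0,"fingers":0}
    - {"delta_pos":[0.032,0.001,-0.0045],"yaw":0,"fingers":0}
    - {"delta_pos":[0.048,0.001,-0.0067],"yaw":0,"fingers":0}
    - {"delta_pos":[0.064,0.001,-0.009],"yaw":0,"fingers":0}
    - {"delta_pos":[0.08,0.001,-0.011],"yaw":0,"fingers":0}
    - {"delta_pos":[0.096,0.001,-0.0135],"yaw":0,"fingers":0}
    - {"delta_pos":[0.112,0.001,-0.0157],"yaw":0,"fingers":0}
    - {"delta_pos":[0.128,0.001,-0.018],"yaw":0,"fingers":0}
    - {"delta_pos":[0.144,0.001,-0.02],"yaw":0,"fingers":0}
    - {"delta_pos":[0.16,0.001,-0.0225],"yaw":0,"fingers":0}
    - {"delta_pos":[0.176,0.001,-0.0247],"yaw":0,"fingers":0}
    - {"delta_pos":[0.192,0.001,-0.027],"yaw":0,"fingers":0}

```text
clock: 5.9
eef_pos: [0.6075, -0.0663, 0.0634]
tool_rot: [0.052, 0.999, -0.0, -0.0]
ft_force: [1.3, 0.4, 0.7]
grip_width: 0.0002
grasp_force: 0.4
```

jog_arm:
  deltas:
    - {"delta_pos":[0.016,0,-0.002],"yaw":0,"fingers":0}
    - {"delta_pos":[0.032,0,-0.0045],"yaw":0,"fingers":0}
    - {"delta_pos":[0.048,0,-0.0067],"yaw":0,"fingers":0}
    - {"delta_pos":[0.064,0,-0.009],"yaw":0,"fingers":0}
    - {"delta_pos":[0.08,0,-0.011],"yaw":0,"fingers":0}
    - {"delta_pos":[0.096,0,-0.0135],"yaw":0,"fingers":0}
    - {"delta_pos":[0.112,0,-0.0157],"yaw":0,"fingers":0}
    - {"delta_pos":[0.128,0,-0.018],"yaw":0,"fingers":0}
    - {"delta_pos":[0.144,0,-0.02],"yaw":0,"fingers":0}
    - {"delta_pos":[0.16,0,-0.0225],"yaw":0,"fingers":0}
    - {"delta_pos":[0.176,0,-0.0247],"yaw":0,"fingers":0}
    - {"delta_pos":[0.192,0,-0.027],"yaw":0,"fingers":0}

```text
clock: 7.1
eef_pos: [0.5502, -0.0603, 0.0715]
tool_rot: [0.052, 0.999, 0.0, -0.0]
ft_force: [0.1, 0.3, 0.5]
grip_width: 0.0003
grasp_force: 0.4
```

```bash
python3 - <<'E'
from h import *
from workcell import bot
delta((.029,0,.076))
c=bot.camera("side"); b=c["image"][150:250,240:370,::-1]
cv2.imwrite("pics/d4.png",cv2.resize(b,(650,500),interpolation=2))
E
```

```text
world [ 0.51535887 -0.05666867  0.076     ] t 7.1 now_g [-6.03739118e-03 -1.19214200e-05  7.14760791e-02] delta [ 1.16791418e-01 -2.49328614e-06 -1.50789051e-02] yaw 0.00040483376769671317 F [0.07082863 0.31402994 0.48170636]
```

View pics/d4.png

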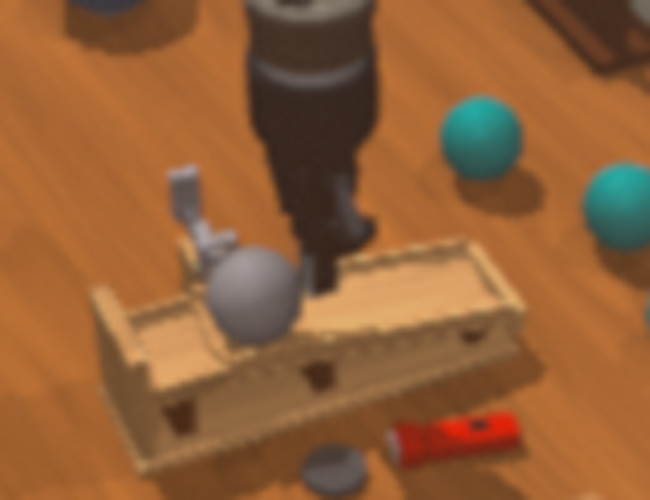

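The ball (255,295) is close to the crest, with the fingers still behind it. I'll go more slowly over the crest.

jog_arm:
  deltas:
    - {"delta_pos":[0.011,0,-0.0015],"yaw":0,"fingers":0}
    - {"delta_pos":[0.022,0,-0.003],"yaw":0,"fingers":0}
    - {"delta_pos":[0.033,0,-0.0045],"yaw":0,"fingers":0}
    - {"delta_pos":[0.044,0,-0.006],"yaw":0,"fingers":0}
    - {"delta_pos":[0.055,0,-0.0075],"yaw":0,"fingers":0}
    - {"delta_pos":[0.066,0,-0.009],"yaw":0,"fingers":0}
    - {"delta_pos":[0.077,0,-0.0105],"yaw":0,"fingers":0}
    - {"delta_pos":[0.088,0,-0.012],"yaw":0,"fingers":0}
    - {"delta_pos":[0.098,0,-0.0135],"yaw":0,"fingers":0}
    - {"delta_pos":[0.107,0,-0.0145],"yaw":0,"fingers":0}
    - {"delta_pos":[0.116,0,-0.0155],"yaw":0,"fingers":0}
    - {"delta_pos":[0.124,0,-0.0165],"yaw":0,"fingers":0}

```text
clock: 8.35
eef_pos: [0.5131, -0.0564, 0.0762]
tool_rot: [0.052, 0.999, 0.0, -0.0]
ft_force: [0.5, -0.4, -0.2]
grip_width: -0.0004
grasp_force: 0.0
```

```bash
cat >> h.py <<'E'
def ball(c,g0=(.075,0,.078)):
    from scipy.optimize import least_squares
    w=cloud(c).reshape(-1,3); w=w[np.isfinite(w).all(1)]; g=tog(w,Q)
    b=g[(np.linalg.norm(g-g0,axis=1)<.038)&(g[:,2]>.075)&(g[:,0]>.045)]
    r=least_squares(lambda q:np.linalg.norm(b-q,axis=1)-.03,g0,loss="soft_l1",f_scale=.002)
    print("ball_g",r.x,len(b))
E
python3 - <<'E'
from h import *
from workcell import bot
delta((.029,0,.076))
c=bot.camera("side"); ball(c)
E
```

```text
world [ 0.51535887 -0.05666867  0.076     ] t 8.35 now_g [3.12418317e-02 8.10402415e-06 7.62386108e-02] delta [-7.47323882e-03  2.47271898e-05  7.91048715e-04] yaw 0.00039063919603601275 F [ 0.49763049 -0.41637378 -0.22800735]
ball_g [ 0.08142062 -0.00249678  0.07856314] 275
```

The ball is in the hollow (fit x≈81 mm, z≈78.6 mm, no contact force). Next I'll back off, go up, and move over to the outer side of the tab.

jog_arm:
  deltas:
    - {"delta_pos":[-0.03,0,0],"yaw":0,"fingers":0}
    - {"delta_pos":[-0.04,0,-0.05],"yaw":0,"fingers":0}
    - {"delta_pos":[-0.04,0,-0.2],"yaw":0,"fingers":0}
    - {"delta_pos":[-0.04,0,-0.36],"yaw":0,"fingers":0}
    - {"delta_pos":[-0.04,0,-0.4],"yaw":0,"fingers":0}
    - {"delta_pos":[-0.04,0.1,-0.4],"yaw":0,"fingers":0}
    - {"delta_pos":[0.036,0.25,-0.4],"yaw":0,"fingers":0}
    - {"delta_pos":[0.036,0.4,-0.4],"yaw":0,"fingers":0}
    - {"delta_pos":[0.036,0.45,-0.4],"yaw":0,"fingers":0}
    - {"delta_pos":[0.036,0.45,-0.4],"yaw":0,"fingers":0}
    - {"delta_pos":[0.036,0.45,-0.4],"yaw":0,"fingers":0}

```text
clock: 9.5
eef_pos: [0.5172, 0.0786, 0.196]
tool_rot: [0.052, 0.999, -0.0, -0.0]
ft_force: [-0.5, -0.6, 0.1]
grip_width: 0.0
grasp_force: 0.0
```

```bash
python3 - <<'E'
from h import *
from workcell import bot
delta((.042,-.134,.092))
c=bot.camera("side"); ball(c)
w=cloud(c); w=w.reshape(-1,3); w=w[np.isfinite(w).all(1)]; a=tog(w,Q)
t=a[(abs(a[:,0]-.042)<.02)&(a[:,1]>-.125)&(a[:,1]<-.07)&(a[:,2]>.09)&(a[:,2]<.115)]
print(len(t),np.percentile(t,[5,50,95],axis=0))
E
```

```text
world [0.51643689 0.07795613 0.092     ] t 9.5 now_g [ 0.04125885 -0.13471414  0.19604504] delta [ 0.00239677 -0.00209271  0.34681916] yaw 0.0009042571026779201 F [-0.46791913 -0.57947705  0.05742114]
ball_g [ 0.08164714 -0.00274636  0.07845978] 274
36 [[ 0.03275279 -0.10009037  0.09236662]
 [ 0.04064587 -0.09601874  0.10260365]
 [ 0.04822487 -0.09258205  0.11227204]]
```

jog_arm:
  deltas:
    - {"delta_pos":[0.002,0,0.1],"yaw":0,"fingers":0}
    - {"delta_pos":[0.002,0,0.2],"yaw":0,"fingers":0}
    - {"delta_pos":[0.002,0,0.28],"yaw":0,"fingers":0}
    - {"delta_pos":[0.002,0,0.33],"yaw":0,"fingers":0}
    - {"delta_pos":[0.002,0,0.346],"yaw":0,"fingers":0}
    - {"delta_pos":[0.002,0,0.346],"yaw":0,"fingers":0}
    - {"delta_pos":[0.002,0,0.346],"yaw":0,"fingers":0}

```text
clock: 10.25
eef_pos: [0.5172, 0.0784, 0.0934]
tool_rot: [0.053, 0.999, 0.0, 0.001]
ft_force: [0.2, 0.2, -0.3]
grip_width: 0.0002
grasp_force: 0.0
```

```bash
python3 - <<'E'
from h import *
from workcell import bot
delta((.042,-.0685,.092))
b=bot.camera("side")["image"][150:250,230:360,::-1]
cv2.imwrite("pics/d5.png",cv2.resize(b,(650,500),interpolation=2))
E
```

```text
world [0.50959028 0.01281495 0.092     ] t 10.25 now_g [ 0.04127514 -0.13449327  0.09344043] delta [ 0.00222441 -0.21998113  0.00472978] yaw -0.0011518409238541014 F [ 0.23626477  0.16893744 -0.32352549]
```

View pics/d5.png

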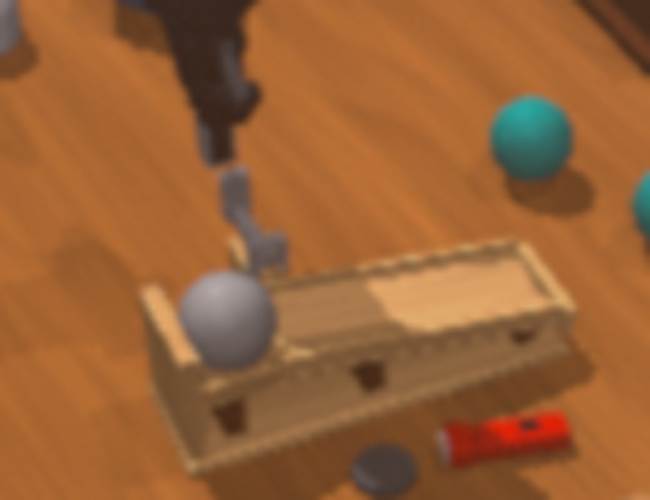

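The ball sits against the end stop (228,320), and the fingertips (213,155) are just outside the tab (235,190). I'll push the bolt.

jog_arm:
  deltas:
    - {"delta_pos":[0.002,-0.02,0.003],"yaw":0,"fingers":0}
    - {"delta_pos":[0.002,-0.04,0.003],"yaw":0,"fingers":0}
    - {"delta_pos":[0.002,-0.055,0.003],"yaw":0,"fingers":0}
    - {"delta_pos":[0.002,-0.07,0.003],"yaw":0,"fingers":0}
    - {"delta_pos":[0.002,-0.085,0.003],"yaw":0,"fingers":0}
    - {"delta_pos":[0.002,-0.1,0.003],"yaw":0,"fingers":0}
    - {"delta_pos":[0.002,-0.115,0.003],"yaw":0,"fingers":0}
    - {"delta_pos":[0.002,-0.13,0.003],"yaw":0,"fingers":0}
    - {"delta_pos":[0.002,-0.145,0.003],"yaw":0,"fingers":0}
    - {"delta_pos":[0.002,-0.16,0.003],"yaw":0,"fingers":0}
    - {"delta_pos":[0.002,-0.175,0.003],"yaw":0,"fingers":0}
    - {"delta_pos":[0.002,-0.19,0.003],"yaw":0,"fingers":0}

```text
clock: 11.5
eef_pos: [0.5097, 0.022, 0.0916]
tool_rot: [0.052, 0.999, 0.0, -0.0]
ft_force: [0.5, 0.8, 0.5]
grip_width: 0.0002
grasp_force: 0.5
```

jog_arm:
  deltas:
    - {"delta_pos":[0,-0.01,0],"yaw":0,"fingers":0}
    - {"delta_pos":[0,-0.02,0],"yaw":0,"fingers":0}
    - {"delta_pos":[0,-0.027,0],"yaw":0,"fingers":0}
    - {"delta_pos":[0,-0.03,0],"yaw":0,"fingers":0}
    - {"delta_pos":[0,-0.03,0],"yaw":0,"fingers":0}

```text
clock: 12.0
eef_pos: [0.509, 0.0153, 0.0917]
tool_rot: [0.052, 0.999, 0.002, 0.0]
ft_force: [0.3, 6.8, 0.0]
grip_width: 0.0001
grasp_force: 3.3
```

```bash
cat > tab.py <<'E'
from h import *
from workcell import bot
delta((.042,-.0685,.092))
c=bot.camera("side"); ball(c)
w=cloud(c).reshape(-1,3); w=w[np.isfinite(w).all(1)]; a=tog(w,Q)
t=a[(abs(a[:,0]-.042)<.02)&(a[:,1]>-.125)&(a[:,1]<-.03)&(a[:,2]>.098)&(a[:,2]<.113)]
print("tab",len(t),np.percentile(t,[5,50,95],axis=0))
t=a[(abs(a[:,0]-.042)<.012)&(abs(a[:,1]+.01)<.04)&(a[:,2]>.076)&(a[:,2]<.095)]
print("bar",len(t),np.percentile(t,[5,50,95],axis=0))
cv2.imwrite("pics/e.png",cv2.resize(c["image"][150:250,230:360,::-1],(650,500),interpolation=2))
E
python3 tab.py
```

```text
world [0.50959028 0.01281495 0.092     ] t 12.0 now_g [ 0.04283032 -0.07087775  0.09171373] delta [-0.00275544 -0.00792578 -0.00098943] yaw 0.0019477794741344459 F [0.27689219 6.78161124 0.02742016]
ball_g [ 0.08144123 -0.00240194  0.07831131] 280
tab 40 [[ 0.03090171 -0.06702818  0.09891968]
 [ 0.04307988 -0.05155212  0.1067709 ]
 [ 0.05079535 -0.04619366  0.11169426]]
bar 82 [[ 0.03197061 -0.04738509  0.0772492 ]
 [ 0.04168314 -0.03760538  0.08368082]
 [ 0.05157413  0.00372745  0.09331768]]
```

Force rose to 6.8 N at the stop and the tab's middle reads y≈-50 mm, so the bolt is home. I'll retreat outward and then up.

jog_arm:
  deltas:
    - {"delta_pos":[0,0.03,0],"yaw":0,"fingers":0}
    - {"delta_pos":[0,0.08,0],"yaw":0,"fingers":0}
    - {"delta_pos":[0,0.13,-0.05],"yaw":0,"fingers":0}
    - {"delta_pos":[0,0.2,-0.2],"yaw":0,"fingers":0}
    - {"delta_pos":[0,0.25,-0.35],"yaw":0,"fingers":0}
    - {"delta_pos":[0,0.3,-0.45],"yaw":0,"fingers":0}
    - {"delta_pos":[0,0.3,-0.45],"yaw":0,"fingers":0}
    - {"delta_pos":[0,0.3,-0.45],"yaw":0,"fingers":0}
    - {"delta_pos":[0,0.3,-0.45],"yaw":0,"fingers":0}

```text
clock: 12.95
eef_pos: [0.5172, 0.1028, 0.2251]
tool_rot: [0.052, 0.999, -0.001, -0.001]
ft_force: [0.3, 0.5, 0.2]
grip_width: 0.0002
grasp_force: 0.0
```

```bash
python3 tab.py
```

```text
world [0.50959028 0.01281495 0.092     ] t 12.95 now_g [ 0.04381414 -0.15876567  0.22506052] delta [-0.00716526 -0.30030393  0.44391242] yaw 0.0005964228595622465 F [0.32005339 0.47591677 0.15642854]
ball_g [ 0.08116082 -0.00273362  0.07852664] 280
tab 28 [[ 0.03127616 -0.05381381  0.0985667 ]
 [ 0.04040853 -0.04896571  0.10505418]
 [ 0.04843562 -0.04247338  0.11034032]]
bar 71 [[ 0.03268397 -0.04832613  0.07903465]
 [ 0.04165604 -0.03328289  0.08375862]
 [ 0.05074356  0.00137922  0.09307272]]
```

View pics/e.png

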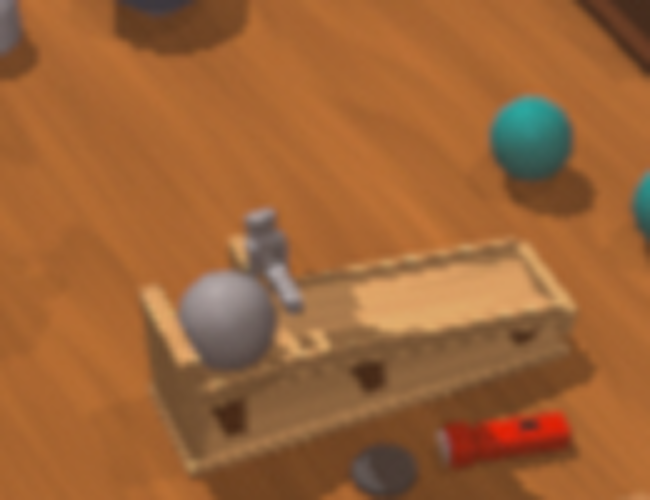

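The bolt bar (290,292) now lies across the gutter behind the parked ball (228,320), with the tab (262,220) against the staple. The arm is clear.

```bash
python3 -c "
from workcell import bot
print(bot.job_done())"
```

```text
the job is handed in; nothing more can be done
None
```

I handed the job in with the ball parked in the hollow, the bolt pushed home behind it and the arm clear; no verdict came back, but the last camera check agreed, and no bystander was knowingly touched.

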